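# Set the launch lip of a domino run

## Task

With the fingertips, push the loose plywood plate on the raised white step until it lies flush along the step's back rail and sticks out about 4 cm over the end of the step that faces the low white step, as a lip for the domino run to drop from. Only push it: it must stay flat on the step and not be picked up. Leave the standing wooden blocks, the tape roll and the mug as they are.

Things in the scene. Friction and masses are not known exactly. Their poses are not given: they have to be found in the camera images.
- step: Fixed raised white step, 230 (own x) by 340 (own y) by 60 mm high, position and yaw (to 0.25 rad) vary; origin at the centre of its underside, x away from the robot, y to its left, z up. A fixed wooden back rail, 12 mm thick, 14 mm high, runs the whole length of its top, face towards the robot at own x = +60 mm; blocks stand behind it. Both ends (own y +170, -170 mm) are open.
- plate_center (a point): Centre (half-way up) and mass centre of the loose plywood plate lying on the step in front of the rail: 90 (own x) by 160 (own y) by 8 mm thick, 50 to 105 g. Starts clear of the rail, turned up to 0.15 rad; own y about along the step's y, z up. Flush with the rail its centre is at step x = +15 mm; sticking out 40 mm, at step y = +130 or -130 mm. Tips off at 80 mm overhang.
- plate: The same plywood plate; origin at the centre of its underside.
- lower_step: Fixed low white step, 140 by 120 (own y) by 30 mm high, two wooden blocks standing on it; origin at the centre of its underside. It stands beyond one end of the raised step, about 330 mm from that step's centre along its +y or -y, with a gap of 90 to 110 mm between them. The plate is pushed towards it, out over the gap.
- tray: Fixed shallow grey tray, 160 by 130 by 35 mm, with wooden blocks lying in it, beyond the other end of the raised step; origin at the centre of its underside.
- block0: Loose standing wooden block, 10 by 25 mm and 50 mm high, 12 g, easily toppled; origin at the centre of its underside; stands on the raised step's strip behind the rail. Leave alone.
- block1: Loose standing wooden block, 10 by 25 mm and 50 mm high, 12 g, easily toppled; origin at the centre of its underside; stands on the raised step's strip behind the rail. Leave alone.
- block2: Loose standing wooden block, 10 by 25 mm and 50 mm high, 12 g, easily toppled; origin at the centre of its underside; stands on the raised step's strip behind the rail. Leave alone.
- block3: Loose standing wooden block, 10 by 25 mm and 50 mm high, 12 g, easily toppled; origin at the centre of its underside; stands on the low step. Leave alone.
- block4: Loose standing wooden block, 10 by 25 mm and 50 mm high, 12 g, easily toppled; origin at the centre of its underside; stands on the low step. Leave alone.
- tape: Loose empty cardboard tape roll lying flat on the table beyond the step, 90 mm across, 24 mm high; origin at the centre of its underside. Leave alone.
- mug: Loose white mug, 80 mm across and 90 mm high, on the table beyond the step; origin at the centre of its underside. Leave alone.
Not all that is in view belongs to the job. Leave any orange look-alike of the plate alone. There is more than one size of the lower_step; the one meant has the size given above.

How it is judged:
By the outcome, as a careful person would: the job done as asked, in the order asked, and still so for the second after the job is handed in, with the robot touching nothing.
It also fails if it takes over 48 s, if anything falls off the work surface, if the arm or the gripper's body presses on something with over 40 N, if the wrist force passes 120 N, or if a joint passes its speed limit or range.

## Robot

A 6-joint arm with a two-finger parallel gripper is mounted at the origin on the work surface. World frame = base frame: x ahead of the robot, y to its left, z up, the work surface at z = 0. Lengths are in m, angles in rad, forces in N, time in s.
With the tool pointing down it reaches from about 0.325 to 0.925 m from the base axis. Payload 3.1 kg.
Tool frame: the origin (TCP) lies at the very end of the fingers, on their centre line; the grasp point (between the pads) lies 19 mm behind it; z points along the fingers, y is the line along which they close (so a half turn about z gives the same grasp; the last joint's range is limited). The gripper opens to 85 mm and grips with 20 to 120 N. Pads are 22 mm wide; open, the fingers measure 114 mm over their backs; the gripper's body (76 mm by 85 mm) begins 54 mm behind the grasp point. The pads swing forward as they close: fully open they stand 13 mm farther back than shut.
Start: joints at [-1.41, 0.217, 1.613, -0, 1.311, -0.112], TCP at [0.168, -0.602, 0.192] pointing down, gripper open.
Joint ranges: [-2.75, 2.75], [-0.78, 2.1], [0.31, 2.55], [-1.13, 4.27], [0.13, 2.63], [-2.58, 2.58]. Speed limits (rad/s): [2.79, 2.79, 3.14, 3.14, 3.14, 3.14].

## Interface

Orientations are given as a unit quaternion [w, x, y, z].
In Python, from bench import * gives the robot as it stands. The module is installed in compiled form; this text tells all that it offers.
- The arm moves only by the tool apply_moves, never from a script. Its argument "motion" is a list that holds one entry, the list of rows, each a list of 6 numbers: the shift along the tool's x, y, z in cm, then the turn, a rotation vector about the tool's x, y, z in degrees. In form: [[[dx, dy, dz, rx, ry, rz], ...]]. A call has 1 to 5 rows; each row is the pose to reach, as a shift and turn from the pose commanded when the call began, along the tool's axes at that moment; what a row does not reach only later rows make up. A row lasts 1/10 s, in which the tool goes at most 50 mm and 8.59 degrees, less where a joint would pass 70% of its speed; a pose out of reach is approached as far as the arm can. A call with a gripper value outside its range is refused whole. "hand" is the closure in counts, from 0 (fully open) to 255 (shut), set as the call begins (left out, the last holds). The fingers move at their own pace and stop on an object; "force" is the grip in N (left out, the last holds). Time passes only in rows, so rows that repeat a pose let the fingers close. It gives the time, the measured TCP pose, the force, the opening and the grip force at its end, in the units of the state.
- observe(): the state, without advancing time (a new reading comes with each control period).
- get_image(name): name is "scene" or "top" or "wrist"; returns the picture (384x512x3 uint8, red, green, blue); there is no depth.
- camera_model(name): a dict with "fov_y" (degrees; the focal length in pixels is half the picture's height over the tangent of half this angle, whatever the lens; pixels are square), "cx", "cy" (the principal point, pixels), "R" (3x3) and "t" (3): a world point X has camera coordinates R X + t. Camera axes: x right, y down, z forward; pixel columns grow to the right and rows downward; lengths in m; the calibration is good to about 2 mm. The wrist camera is an equidistant fisheye: a pixel r from the principal point sees the ray r / f radians off the axis. A picture is of the moment at which its call begins: read the wrist's pose just before it. camera_model takes no time and is no camera call; for the wrist camera it gives the pose at the moment of the call.
- close_job(): hands the job in; it is judged then, once.
The state is a dict: "time": time; "q": joint angles; "qvel": joint speeds; "tau": joint torques, N m; "eef_pos": TCP position; "tool_rot": TCP orientation; "ft_force": force on the tool from outside, world axes, zero at the start; "wrist_torque": the same for the moment, N m; "gripper_width": finger opening in m; "gripper_force": force on a finger pad.
Only numpy, scipy, OpenCV 4.12 (cv2) and the standard library are available. Lean on these libraries where they do the work, as an engineer would, in place of code of your own. Each camera call takes 0.05 s, during which the arm holds its last target. There are 200 camera calls.

## Working session

There is one attempt and no reset: what is moved stays moved. The work goes in short steps, Python scripts to look and compute and a tool call to move; the robot and the scene stay as the last step left them, time stands still between calls to the robot, and variables do not carry over. Pictures are saved under pics/ and viewed, at most 11 in all, crops included, and the job is handed in when it is done.

Besides the shell and the picture viewer there is one more tool, called after ">>>" as name(argument=value, ...) on one line, values as JSON. apply_moves: Moves the arm, as the interface text tells. Its arguments: {"type":"object","properties":{"motion":{"type":"array","items":{"type":"array","items":{"type":"array","items":{"type":"number"}}}},"hand":{"type":"number"},"force":{"type":"number"}},"required":["motion"]}

```bash
mkdir -p pics; cat > h.py <<'E'
from bench import *
import numpy as np, cv2
from scipy.spatial.transform import Rotation as Ro
def cast(cm,u,v,z):
    f=192/np.tan(np.radians(cm['fov_y'])/2)
    d=np.array([(u-cm['cx'])/f,(v-cm['cy'])/f,1.]);R=np.array(cm['R']);t=np.array(cm['t'])
    c=-R.T@t;d=R.T@d
    return c+d*(z-c[2])/d[2]
def proj(cm,X):
    f=192/np.tan(np.radians(cm['fov_y'])/2)
    p=np.array(cm['R'])@np.array(X)+np.array(cm['t'])
    return np.array([cm['cx']+f*p[0]/p[2],cm['cy']+f*p[1]/p[2]])
E
python3 - <<'E'
from h import *
a=[]
for n in('top','scene'):
    im=get_image(n);cv2.imwrite(f'pics/{n}0.png',im[:,:,::-1]);cm=camera_model(n)
    a.append(cv2.resize(im[:,:,::-1],(800,600),interpolation=cv2.INTER_CUBIC)); print(n,cm)
    cv2.imwrite(f'pics/{n}0b.png',a[-1])
print(observe())
E
```

```text
top {'fov_y': 53.109079674667754, 'cx': 257.7316595668849, 'cy': 193.80939665356092, 'R': array([[-0.06340146, -0.99798621, -0.00194584],
       [-0.97475785,  0.06234377, -0.21438373],
       [ 0.21407332, -0.01169552, -0.97674758]]), 't': array([0.07286883, 0.50719323, 1.07156588])}
scene {'fov_y': 57.03888274846389, 'cx': 257.0723785923456, 'cy': 193.8251475695069, 'R': array([[ 0.23440908,  0.97213632,  0.00183485],
       [ 0.64943394, -0.15519153, -0.74441329],
       [-0.72338644,  0.17568884, -0.66771662]]), 't': array([-0.1573299 , -0.27456514,  1.33975143])}
{'time': 0.1, 'q': array([-1.41019920e+00,  2.17684849e-01,  1.61478135e+00,  1.05804352e-05,
        1.31133134e+00, -1.12165155e-01]), 'qvel': array([ 0.00118078,  0.00081435, -0.00265014,  0.00101125, -0.00072248,
       -0.00028051]), 'tau': array([-4.60934771e-04, -3.98076510e+01, -3.04968345e+01, -1.55949524e-04,
        4.22803627e-03, -1.13766063e-05]), 'eef_pos': array([ 0.16828245, -0.60105599,  0.19049116]), 'tool_rot': array([-1.10223878e-03,  9.90714081e-01,  1.35957324e-01, -2.15838783e-05]), 'ft_force': array([ 0.26625834, -0.64473787, -0.41056237]), 'wrist_torque': array([-0.02899654, -0.02091246,  0.01985305]), 'gripper_force': 0.0, 'gripper_width': 0.08549664617214044}
```

View pics/top0b.png

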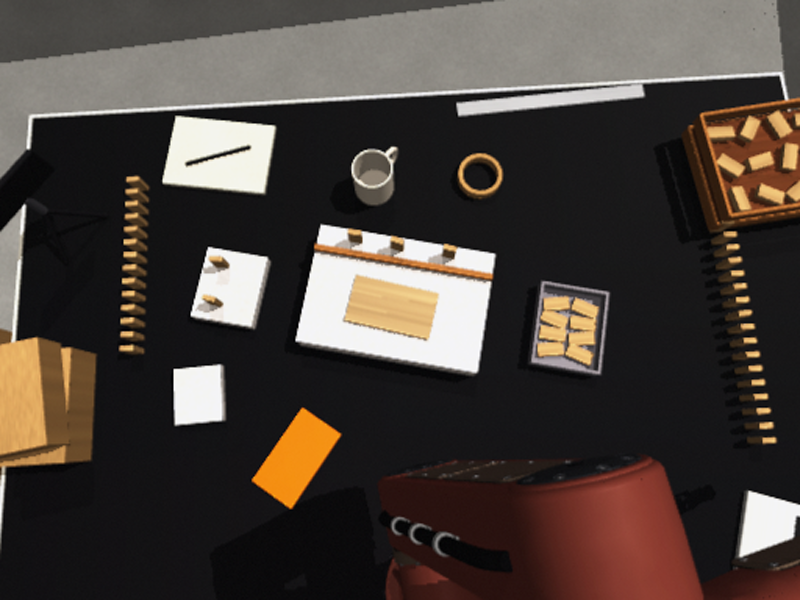

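View pics/scene0b.png

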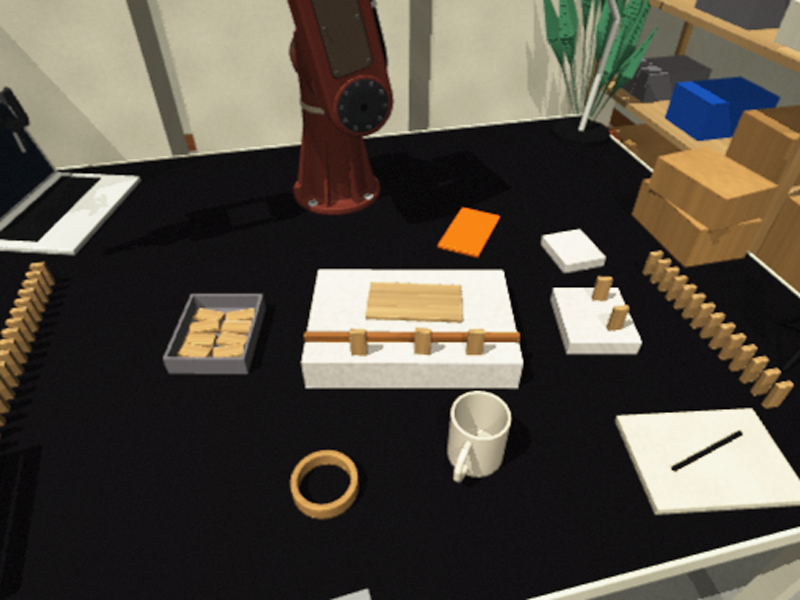

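The top view shows the step at about (395,300), with the plywood plate on it at (391,307). The low step with its two blocks is on the left (+y) at (230,288), so the push goes towards +y. The scene view agrees, with nothing near the plate except the rail. Next I'll measure corners.

```bash
cat >> h.py <<'E'
def masks(im):
    h=cv2.cvtColor(im,cv2.COLOR_RGB2HSV)
    white=((h[...,1]<45)&(h[...,2]>120)).astype(np.uint8)
    wood=((h[...,0]>10)&(h[...,0]<30)&(h[...,1]>=60)&(h[...,1]<190)&(h[...,2]>130)).astype(np.uint8)
    return white,wood
def plate(n,im,near=None,z=.068):
    cm=camera_model(n);w,p=masks(im)
    p=cv2.morphologyEx(p,cv2.MORPH_OPEN,np.ones((5,5)))
    cs,_=cv2.findContours(p,cv2.RETR_EXTERNAL,cv2.CHAIN_APPROX_NONE);out=[]
    for c in cs:
        if cv2.contourArea(c)<800: continue
        P=np.array([cast(cm,u,v,z)[:2] for u,v in c[:,0]])
        r=cv2.minAreaRect((P*1000).astype(np.float32))
        if near is None or np.hypot(r[0][0]-near[0],r[0][1]-near[1])<150: out.append((r,cv2.boxPoints(r).round(0).tolist()))
    return out
E
python3 - <<'E'
from h import *
for n in('top','scene'):
    im=cv2.imread(f'pics/{n}0.png')[:,:,::-1].copy();cm=camera_model(n)
    for o in plate(n,im): print(n,'wood',o)
# edges in top image, 800px coords /1.5625: step front-top edge, rail face
im=cv2.imread('pics/top0.png')[:,:,::-1].copy();cm=camera_model('top')
w,_=masks(im)
cs,_=cv2.findContours(w,cv2.RETR_EXTERNAL,cv2.CHAIN_APPROX_NONE)
for c in cs:
    if cv2.contourArea(c)<500: continue
    P=np.array([cast(cm,u,v,.06)[:2]*1000 for u,v in c[:,0]],np.float32)
    print('white',cv2.minAreaRect(P), cv2.approxPolyDP(P,10,True)[:,0].round(0).tolist())
h=cv2.cvtColor(im,cv2.COLOR_RGB2HSV)
print('rail px',[im[v,260].tolist() for v in range(150,180,2)])
# rail: saturated orange-brown
r=((h[...,0]>5)&(h[...,0]<17)&(h[...,1]>150)&(h[...,2]>80)).astype(np.uint8)
r[:,:195]=0;r[:,325:]=0;r[:140]=0;r[185:]=0
ys,xs=np.nonzero(r)
lo=np.array([[x,ys[xs==x].max()+.5] for x in np.unique(xs)]);hi=np.array([[x,ys[xs==x].min()-.5] for x in np.unique(xs)])
for nm,L,z in(('face-bottom',lo,.06),('back-top',hi,.074)):
    P=np.array([cast(cm,*p,z)[:2]*1000 for p in L]);k=np.polyfit(P[:,1],P[:,0],1)
    k=np.polyfit(*(P[np.abs(np.polyval(k,P[:,1])-P[:,0])<3].T[::-1]),1)
    print(nm,k,P[0],P[-1])
E
```

```text
top wood (((384.5699462890625, 733.3779296875), (200.0277099609375, 79.78077697753906), 4.559615612030029), [[282.0, 765.0], [288.0, 686.0], [487.0, 702.0], [481.0, 781.0]])
top wood (((502.4704895019531, 62.8162956237793), (159.61549377441406, 90.32014465332031), 73.19854736328125), [[436.0, -1.0], [523.0, -27.0], [569.0, 126.0], [482.0, 152.0]])
scene wood (((506.9193115234375, -262.7276916503906), (98.97870635986328, 109.39334869384766), 76.53980255126953), [[442.0, -298.0], [549.0, -324.0], [572.0, -227.0], [465.0, -202.0]])
scene wood (((509.7641296386719, 60.352989196777344), (159.81875610351562, 95.43572235107422), 73.3651123046875), [[441.0, -3.0], [533.0, -30.0], [578.0, 123.0], [487.0, 151.0]])
scene wood (((210.37322998046875, 837.6019897460938), (272.4808654785156, 792.5631103515625), 63.672176361083984), [[-205.0, 891.0], [505.0, 540.0], [626.0, 784.0], [-84.0, 1135.0]])
white ((69.90058898925781, -564.0731201171875), (91.70801544189453, 112.804443359375), 70.92504119873047) [[107.0, -623.0], [136.0, -541.0], [31.0, -505.0], [55.0, -599.0]]
white ((364.88873291015625, 42
[... 1690 characters left out ...]
760925293) [[1109.0, -780.0], [1147.0, -195.0], [1066.0, 833.0], [817.0, 813.0], [873.0, 759.0], [935.0, 760.0], [939.0, -366.0], [928.0, -412.0], [914.0, -93.0], [890.0, -94.0], [904.0, -460.0], [938.0, -477.0], [935.0, -752.0], [882.0, -758.0]]
rail px [[23, 22, 23], [55, 53, 53], [244, 244, 247], [245, 244, 247], [244, 244, 245], [244, 244, 247], [244, 244, 247], [244, 244, 246], [205, 137, 80], [190, 115, 55], [91, 74, 63], [225, 214, 205], [244, 244, 244], [244, 244, 244], [244, 244, 246]]
face-bottom [2.43719778e-01 5.75137622e+02] [624.9311219  202.52909426] [ 548.04740968 -130.97600226]
back-top [2.44538225e-01 5.82686678e+02] [632.70297044 200.23481377] [ 550.48316379 -129.19026939]
```

>>> apply_moves(motion=[[[44.4,-58.1,0,0,0,29.3],[44.4,-58.1,0,0,0,29.3],[44.4,-58.1,0,0,0,29.3],[44.4,-58.1,0,0,0,29.3],[44.4,-58.1,0,0,0,29.3]]], hand=255)

```text
time: 0.6
eef_pos: [0.2612, -0.3674, 0.191]
tool_rot: [-0.001, 0.993, -0.12, -0.0]
ft_force: [0.8, -1.1, 0.5]
gripper_width: 0.0125
gripper_force: 0.0
```

```bash
cat >> h.py <<'E'
O=np.array([.5235,.0517,0]);PSI=-np.radians(13.73)
RS=Ro.from_euler('z',PSI)
def own(p): return RS.inv().apply(np.array(p)-O)*1000
def plan(target): # own mm -> tool shift cm and turn deg
    s=observe();q=s['tool_rot'];R=Ro.from_quat([q[1],q[2],q[3],q[0]])
    Rt=RS*Ro.from_euler('x',np.pi)
    W=O+RS.apply(np.array(target)/1000)
    print('t',s['time'],'own',own(s['eef_pos']).round(1),'shift',(R.inv().apply(W-s['eef_pos'])*100).round(2),'turn',np.degrees((R.inv()*Rt).as_rotvec()).round(2),'F',s['ft_force'].round(1),'w',s['gripper_width'])
E
python3 -c "
from h import *
plan([-88,6,190])"
```

```text
t 0.6 own [-155.3 -469.4  191. ] shift [  6.69 -47.55   0.14] turn [-0.06  0.02 -0.05] F [ 0.8 -1.1  0.5] w 0.012486687770066942
```

>>> apply_moves(motion=[[[6.7,-47.5,0,0,0,0],[6.7,-47.5,0,0,0,0],[6.7,-47.5,0,0,0,0],[6.7,-47.5,0,0,0,0],[6.7,-47.5,0,0,0,0]]])

```text
time: 1.1
eef_pos: [0.3535, -0.1354, 0.1915]
tool_rot: [0.0, 0.993, -0.119, 0.0]
ft_force: [1.3, -0.1, 0.2]
gripper_width: -0.0
gripper_force: 0.0
```

```bash
python3 -c "
from h import *
plan([-88,6,190])"
```

```text
t 1.1 own [-120.7 -222.1  191.5] shift [  3.28 -22.81   0.15] turn [ 0.   -0.03  0.02] F [ 1.3 -0.1  0.2] w -3.286342123089059e-05
```

>>> apply_moves(motion=[[[3.3,-22.8,0,0,0,0],[3.3,-22.8,0,0,0,0],[3.3,-22.8,0,0,0,0],[3.3,-22.8,0,0,0,0],[3.3,-22.8,0,0,0,0]]])

```text
time: 1.6
eef_pos: [0.4397, 0.0796, 0.1915]
tool_rot: [-0.0, 0.993, -0.118, -0.0]
ft_force: [0.4, -1.1, 0.4]
gripper_width: 0.0
gripper_force: 0.0
```

>>> apply_moves(motion=[[[0,0,4,0,0,0],[0,0,8,0,0,0],[0,0,9,0,0,0],[0,0,9,0,0,0],[0,0,9,0,0,0]]])

```text
time: 2.1
eef_pos: [0.4405, 0.0761, 0.103]
tool_rot: [-0.0, 0.993, -0.119, 0.001]
ft_force: [0.9, -0.5, 1.0]
gripper_width: 0.0002
gripper_force: 0.0
```

```bash
python3 -c "
from h import *
plan([-88,6,64])
im=get_image('top');print(plate('top',im,(505,62)))
im=get_image('scene');cv2.imwrite('pics/s1.png',cv2.resize(im[150:270,150:370,::-1],None,fx=3.5,fy=3.5))"
```

```text
t 2.1 own [-86.4   4.  103. ] shift [-0.17 -0.2   3.9 ] turn [-0.03 -0.1   0.03] F [ 0.9 -0.5  1. ] w 0.0002340377106800567
[]
```

View pics/s1.png

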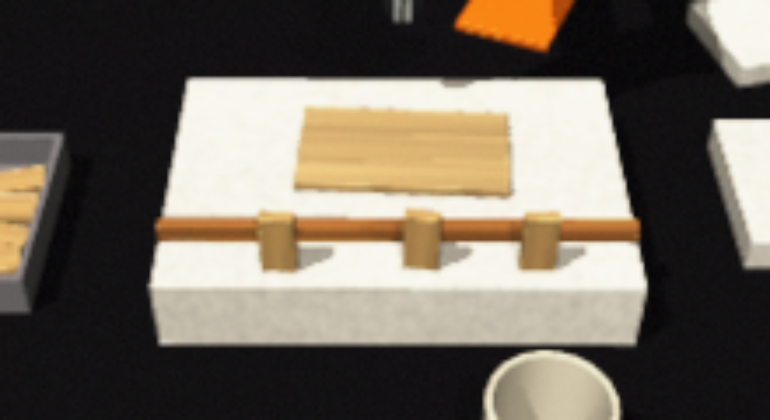

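The scene crop shows the plate in front of the rail with its three blocks, untouched. The fingertips are in front of it and just out of the crop. Next I lower and push.

>>> apply_moves(motion=[[[-0.1,-0.2,2,0,0,0],[-0.1,-0.2,3.5,0,0,0],[-0.1,-0.2,3.9,0,0,0],[-0.1,-0.2,3.9,0,0,0]]])

```text
time: 2.6
eef_pos: [0.4395, 0.0784, 0.0635]
tool_rot: [-0.0, 0.993, -0.119, 0.0]
ft_force: [0.6, -0.8, 0.4]
gripper_width: 0.0
gripper_force: 0.0
```

>>> apply_moves(motion=[[[0.5,0,0,0,0,0],[1.0,0,0,0,0,0],[1.4,0,0,0,0,0],[1.7,0,0,0,0,0],[2.0,0,0,0,0,0]]])

```text
time: 3.1
eef_pos: [0.4589, 0.0737, 0.0629]
tool_rot: [-0.0, 0.993, -0.119, 0.0]
ft_force: [-0.2, -0.2, -0.5]
gripper_width: 0.0001
gripper_force: 0.0
```

```bash
python3 -c "
from h import *
plan([-43,6,64])
im=get_image('scene');print(plate('scene',im,(505,62)))"
```

```text
t 3.1 own [-68.    6.   62.9] shift [ 2.5   0.01 -0.11] turn [-0.01 -0.02  0.05] F [-0.2 -0.2 -0.5] w 9.890320725651734e-05
[(((509.84588623046875, 60.069847106933594), (161.2760009765625, 95.48275756835938), 76.55313110351562), [[445.0, -7.0], [538.0, -29.0], [575.0, 127.0], [482.0, 150.0]])]
```

>>> apply_moves(motion=[[[0.5,0,-0.1,0,0,0],[1.0,0,-0.1,0,0,0],[1.5,0,-0.1,0,0,0],[2.0,0,-0.1,0,0,0],[2.4,0,-0.1,0,0,0]]])

```text
time: 3.65
eef_pos: [0.4823, 0.068, 0.0637]
tool_rot: [0.0, 0.993, -0.119, 0.0]
ft_force: [-0.9, -0.6, 0.2]
gripper_width: 0.0002
gripper_force: 0.0
```

```bash
python3 -c "
from h import *
plan([-43,6,64])
im=get_image('scene');r=plate('scene',im,(505,62));print(r)
c=[r[0][0][0][0]/1000,r[0][0][0][1]/1000,0];print(own(c))"
```

```text
t 3.65 own [-43.9   6.   63.7] shift [ 0.09  0.   -0.03] turn [-0.   -0.01  0.06] F [-0.9 -0.6  0.2] w 0.000156049338235088
[(((509.46551513671875, 60.347782135009766), (159.63217163085938, 95.7500991821289), 73.48273468017578), [[441.0, -3.0], [533.0, -30.0], [578.0, 123.0], [486.0, 150.0]])]
[-15.68597271   5.06963129   0.        ]
```

```bash
python3 -c "
from h import *
im=get_image('scene');cm=camera_model('scene');p=proj(cm,observe()['eef_pos']);print((p-[150,110])*3.5)
cv2.imwrite('pics/s2.png',cv2.resize(im[110:270,150:370,::-1],None,fx=3.5,fy=3.5))"
```

```text
[402.96581883 268.52979846]
```

View pics/s2.png

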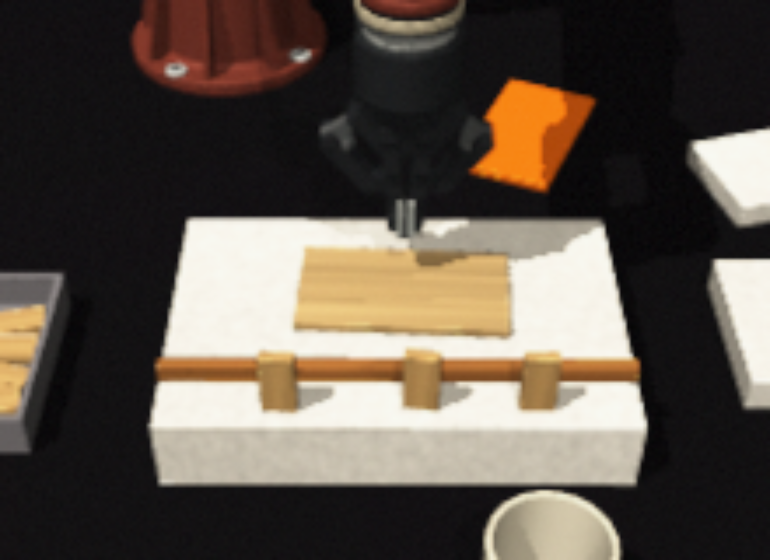

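The crop shows the shut fingertips at about (404,235), but the reported TCP projects to (403,268). The plate has not moved. I need to find out whether the tip is higher than reported or behind it.

```bash
python3 -c "
from h import *
cm=camera_model('scene');s=observe();e=s['eef_pos'];print(e,s['q'])
u,v=404/3.5+150,235/3.5+110
for z in (.064,.08,.09,.1): print(z,own(cast(cm,u,v,z)).round(1))
print('prev', (proj(cm,[.4405,.0761,.103])-[150,150])*3.5)
print('cam',own(-np.array(cm['R']).T@cm['t']))
w=camera_model('wrist');print(w)
im=get_image('wrist');cv2.imwrite('pics/w1.png',cv2.resize(im[:,:,::-1],(800,600)))
# predicted TCP pixel
f=192/np.tan(np.radians(w['fov_y'])/2)
p=np.array(w['R'])@e+w['t'];r=np.hypot(p[0],p[1]);th=np.arctan2(r,p[2])
print('tcp in wrist (800)',(w['cx']+f*th*p[0]/r)*1.5625,(w['cy']+f*th*p[1]/r)*1.5625)
"
```

```text
[0.48244623 0.06791791 0.06382197] [-4.26069743e-03  7.78746880e-02  2.03337757e+00 -9.20664832e-05
  1.02983821e+00  1.80538676e+00]
0.064 [-84.7   7.4  64. ]
0.08 [-65.    6.8  80. ]
0.09 [-52.8   6.5  90. ]
0.1 [-40.5   6.1 100. ]
prev [400.4880909   54.81490941]
cam [683.91520072 -14.84248176 690.47303233]
{'fov_y': 65.70646984690485, 'cx': 252.78368084083556, 'cy': 196.9627025820355, 'R': array([[-2.36258968e-01, -9.71689942e-01, -5.96351665e-04],
       [-9.37505878e-01,  2.27785933e-01,  2.63051890e-01],
       [-2.55469035e-01,  6.27074513e-02, -9.64781503e-01]]), 't': array([0.18102284, 0.43549638, 0.37378691])}
tcp in wrist (800) 397.3913790165777 344.84382162426306
```

View pics/w1.png

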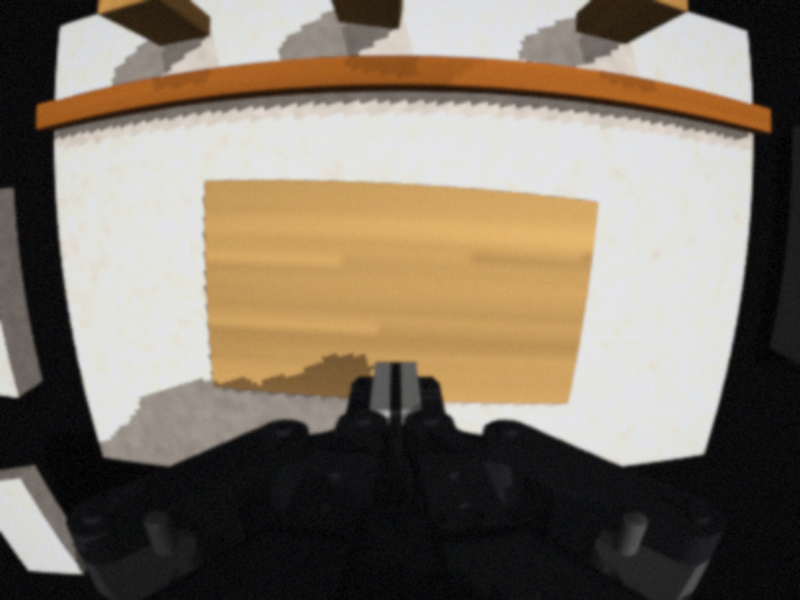

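The wrist view shows the fingertips at about (395,363), overlapping the plate's front edge, and the TCP is predicted at (397,345). I'll triangulate the tip with the scene view.

```bash
cat >> h.py <<'E'
def wray(w,u,v):
    f=192/np.tan(np.radians(w['fov_y'])/2);R=np.array(w['R'])
    a=np.array([u-w['cx'],v-w['cy']]);r=np.hypot(*a);th=r/f
    return -R.T@w['t'], R.T@np.array([*(np.sin(th)*a/r),np.cos(th)])
def tri(w,wp,cm,sp):
    c1,d1=wray(w,*wp); c2=-np.array(cm['R']).T@cm['t']; d2=cast(cm,*sp,0)-c2; d2/=np.linalg.norm(d2)
    k,_,_,_=np.linalg.lstsq(np.c_[d1,-d2],c2-c1,rcond=None)
    a,b=c1+k[0]*d1,c2+k[1]*d2; return (a+b)/2,np.linalg.norm(a-b)
def wown(w,u,v,z):
    c,d=wray(w,u,v); return own(c+d*(z-c[2])/d[2])
E
python3 -c "
from h import *
w=camera_model('wrist');cm=camera_model('scene')
for v in(361,366):
  x,e=tri(w,(395/1.5625,v/1.5625),cm,(404/3.5+150,235/3.5+110));print(own(x),e)
for n,p,z in [('plate',(205,181),.068),('plate',(598,202),.068),('plate',(568,404),.068),('plate',(213,385),.068),('rail top front',(400,90),.074),('rail top back',(400,58),.074),('step c',(103,458),.06),('step c',(705,455),.06)]:
  print(n,wown(w,p[0]/1.5625,p[1]/1.5625,z).round(1))
"
```

```text
[-35.23979254   6.4730081  104.26426727] 0.0009933010698251587
[-37.91984106   6.51066619 102.08121419] 0.0009134843913698131
plate [25.5 83.1 68. ]
plate [ 17.5 -75.2  68. ]
plate [-71.8 -70.9  68. ]
plate [-62.7  87.9  68. ]
rail top front [56.9  5.3 74. ]
rail top back [69.4  5.3 74. ]
step c [-116.9  170.9   60. ]
step c [-116.4 -170.6   60. ]
```

Both views put the real fingertip at z ≈ 0.103 m, about 39 mm above the reported TCP, so it was passing over the plate. I'll back off and lower in small steps, watching the force.

>>> apply_moves(motion=[[[-2.3,0,0,0,0,0],[-4.6,0,0,0,0,0],[-4.6,0,1.0,0,0,0],[-4.6,0,2.0,0,0,0],[-4.6,0,2.0,0,0,0]]])

```text
time: 4.3
eef_pos: [0.4362, 0.0788, 0.0421]
tool_rot: [0.0, 0.993, -0.119, -0.001]
ft_force: [0.5, -0.5, 0.0]
gripper_width: -0.0002
gripper_force: 0.0
```

```bash
python3 -c "
from h import *
plan([-90,6,30])
im=get_image('scene');cv2.imwrite('pics/s3.png',cv2.resize(im[120:260,150:370,::-1],None,fx=3.5,fy=3.5))
w=camera_model('wrist');iw=get_image('wrist');cv2.imwrite('pics/w2.png',iw[:,:,::-1])"
```

```text
t 4.3 own [-91.3   5.6  42.1] shift [ 0.13 -0.04  1.21] turn [0.04 0.14 0.05] F [ 0.5 -0.5  0. ] w -0.00016853700726890373
```

View pics/s3.png

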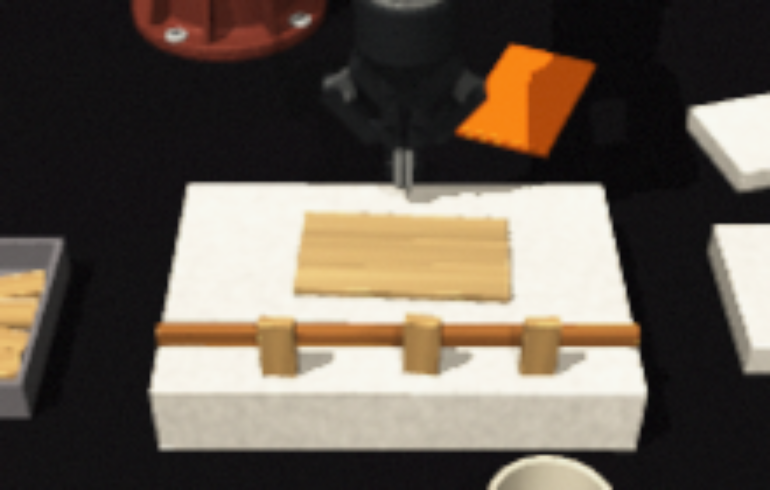

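The tip is now at crop (403,188), just above the step, with its shadow at (408,198). There is no force even though the reported z is below the step's top, which confirms the offset. I'll keep lowering gently.

>>> apply_moves(motion=[[[0,0,0.6,0,0,0],[0,0,1.0,0,0,0],[0,0,1.3,0,0,0],[0,0,1.5,0,0,0],[0,0,1.5,0,0,0]]])

```text
time: 4.9
eef_pos: [0.4367, 0.0789, 0.0283]
tool_rot: [0.0, 0.993, -0.119, -0.0]
ft_force: [-0.3, -0.6, 0.9]
gripper_width: -0.0001
gripper_force: 0.0
```

>>> apply_moves(motion=[[[0,0,0.15,0,0,0],[0,0,0.3,0,0,0],[0,0,0.3,0,0,0]]])

```text
time: 5.2
eef_pos: [0.4369, 0.079, 0.0256]
tool_rot: [0.0, 0.993, -0.119, -0.0]
ft_force: [0.6, -0.4, -0.1]
gripper_width: 0.0007
gripper_force: 0.0
```

```bash
python3 -c "
from h import *
plan([-90,6,24])
im=get_image('scene');cv2.imwrite('pics/s4.png',cv2.resize(im[150:190,230:300,::-1],None,fx=10,fy=10,interpolation=cv2.INTER_CUBIC))"
```

```text
t 5.2 own [-90.6   5.9  25.6] shift [ 0.06 -0.01  0.16] turn [0.   0.01 0.06] F [ 0.6 -0.4 -0.1] w 0.0006549117066481796
```

View pics/s4.png

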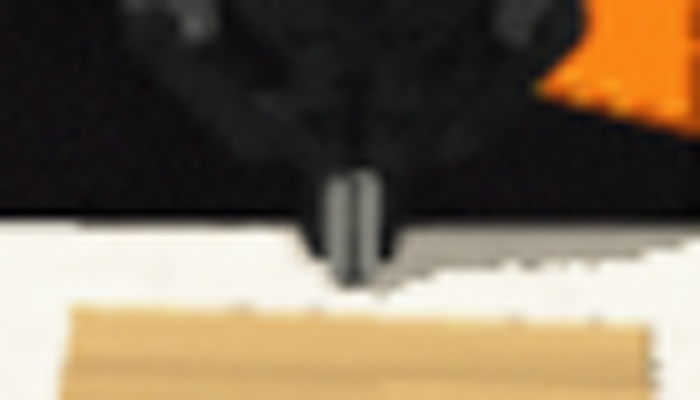

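The fingertip ends at crop (353,287) with its shadow beginning right beside it, so it is only millimetres above the step. I'll feel for the surface.

>>> apply_moves(motion=[[[0,0,0.1,0,0,0],[0,0,0.2,0,0,0],[0,0,0.2,0,0,0]]])

```text
time: 5.55
eef_pos: [0.4369, 0.079, 0.0236]
tool_rot: [0.0, 0.993, -0.119, -0.0]
ft_force: [-0.1, 0.8, 0.3]
gripper_width: 0.0001
gripper_force: 0.0
```

>>> apply_moves(motion=[[[0,0,0.1,0,0,0],[0,0,0.2,0,0,0],[0,0,0.2,0,0,0]]])

```text
time: 5.85
eef_pos: [0.4368, 0.079, 0.0215]
tool_rot: [0.0, 0.993, -0.119, -0.0]
ft_force: [-0.5, -0.1, -0.2]
gripper_width: 0.0002
gripper_force: 0.0
```

>>> apply_moves(motion=[[[0,0,0.1,0,0,0],[0,0,0.1,0,0,0]]])

```text
time: 6.05
eef_pos: [0.4369, 0.079, 0.0206]
tool_rot: [0.0, 0.993, -0.119, -0.0]
ft_force: [-0.3, -0.7, -0.5]
gripper_width: -0.0002
gripper_force: 0.0
```

>>> apply_moves(motion=[[[0,0,0.1,0,0,0],[0,0,0.1,0,0,0]]])

```text
time: 6.25
eef_pos: [0.437, 0.079, 0.0204]
tool_rot: [0.0, 0.993, -0.119, -0.0]
ft_force: [-3.1, -0.8, 5.8]
gripper_width: -0.0001
gripper_force: 3.0
```

```bash
python3 -c "
from h import *
cm=camera_model('scene');e=observe()['eef_pos'];im=get_image('scene')
for dz in (.036,.039,.042): print(proj(cm,e+[0,0,dz]))
g=cv2.cvtColor(im,cv2.COLOR_RGB2GRAY);print(g[172:186,262:270])"
```

```text
[264.84484876 177.90819994]
[264.86240122 177.08545063]
[264.88002429 176.25939133]
[[ 74 126 112  82 127 113  39  30]
 [ 74 127 113  82 126 109  33  53]
 [ 79 127 109  77 126 109  29  66]
 [ 76 128 109  73 127 109  27  61]
 [ 73 127 108  71 126 107  21  76]
 [145 136 109  74 127 115  60 110]
 [149 149 114  78 134 148 145 155]
 [222 200 159 103 136 152 206 235]
 [231 237 233 227 228 229 239 246]
 [209 219 220 220 220 225 230 231]
 [194 193 193 194 194 196 200 200]
 [190 191 190 190 191 192 191 190]
 [189 187 187 187 189 186 188 187]
 [187 188 187 187 186 187 187 186]]
```

Contact at reported z 0.0204, so the offset is 39.6 mm. I'll raise 4 mm and push towards the rail.

>>> apply_moves(motion=[[[0,0,-0.4,0,0,0],[0.5,0,-0.4,0,0,0],[1.0,0,-0.4,0,0,0],[1.4,0,-0.4,0,0,0],[1.8,0,-0.4,0,0,0]]])

```text
time: 6.8
eef_pos: [0.4547, 0.0746, 0.0235]
tool_rot: [0.0, 0.993, -0.119, -0.0]
ft_force: [-0.4, 0.2, 0.2]
gripper_width: -0.0001
gripper_force: 0.3
```

>>> apply_moves(motion=[[[0.4,0,0,0,0,0],[0.8,0,0,0,0,0],[1.2,0,0,0,0,0],[1.6,0,0,0,0,0],[2.0,0,0,0,0,0]]])

```text
time: 7.3
eef_pos: [0.4742, 0.0699, 0.0236]
tool_rot: [0.0, 0.993, -0.119, -0.0]
ft_force: [-0.3, -0.3, -0.0]
gripper_width: 0.0002
gripper_force: 0.1
```

```bash
cat >> h.py <<'E'
def pl():
    im=get_image('scene');r=plate('scene',im,(540,90))
    for a,b in r: print('plate own',[own([p[0]/1000,p[1]/1000,0])[:2].round(1).tolist() for p in [a[0]]+b],a[1:])
E
python3 -c "
from h import *
plan([-43,6,24]);pl()"
```

```text
t 7.3 own [-52.2   6.   23.6] shift [ 0.92  0.   -0.04] turn [0.   0.   0.06] F [-0.3 -0.3 -0. ] w 0.0001731020221239823
plate own [[33.4, 5.7], [-40.5, -72.4], [103.3, -75.3], [106.6, 84.0], [-36.2, 87.2]] ((159.81683349609375, 143.62696838378906), 74.94403076171875)
```

>>> apply_moves(motion=[[[0.3,0,0,0,0,0],[0.6,0,0,0,0,0],[0.8,0,0,0,0,0],[0.9,0,0,0,0,0],[0.9,0,0,0,0,0]]])

```text
time: 7.85
eef_pos: [0.4829, 0.0678, 0.0238]
tool_rot: [-0.0, 0.993, -0.119, 0.0]
ft_force: [-0.5, 1.6, 0.0]
gripper_width: -0.0001
gripper_force: 0.0
```

>>> apply_moves(motion=[[[0.1,0,0,0,0,0],[0.2,0,0,0,0,0],[0.2,0,0,0,0,0]]])

```text
time: 8.15
eef_pos: [0.4848, 0.0674, 0.0238]
tool_rot: [-0.0, 0.993, -0.119, 0.0]
ft_force: [0.1, 0.0, 0.9]
gripper_width: -0.0
gripper_force: 0.0
```

>>> apply_moves(motion=[[[0.1,0,0,0,0,0],[0.2,0,0,0,0,0],[0.2,0,0,0,0,0]]])

```text
time: 8.45
eef_pos: [0.4853, 0.067, 0.0234]
tool_rot: [0.0, 0.993, -0.119, -0.002]
ft_force: [-5.2, 0.2, 4.9]
gripper_width: -0.0
gripper_force: 2.2
```

Rail contact is felt at TCP own x ≈ -41, so the plate is flush. I'll back off, lift, and go to the plate's -y end.

>>> apply_moves(motion=[[[-0.8,0,0,0,0,0],[-0.8,0,-3,0,0,0],[-0.8,0,-5,0,0,0],[1.5,4,-5,0,0,0],[4.0,8,-5,0,0,0]]])

```text
time: 8.95
eef_pos: [0.5082, -0.0203, 0.0752]
tool_rot: [0.0, 0.993, -0.117, 0.003]
ft_force: [0.7, -0.3, 0.7]
gripper_width: -0.0001
gripper_force: 0.0
```

```bash
python3 -c "
from h import *
plan([12,-104,24]);pl()
im=get_image('scene');cv2.imwrite('pics/s5.png',cv2.resize(im[120:260,150:370,::-1],None,fx=3.5,fy=3.5))"
```

```text
t 8.95 own [  2.3 -73.6  75.2] shift [0.93 3.05 5.12] turn [-0.03 -0.3   0.28] F [ 0.7 -0.3  0.7] w -7.262870368305273e-05
plate own [[39.7, 48.1], [-25.0, -72.7], [105.8, -72.7], [104.4, 168.9], [-26.3, 168.9]] ((241.59584045410156, 130.7639617919922), 76.56251525878906)
```

View pics/s5.png

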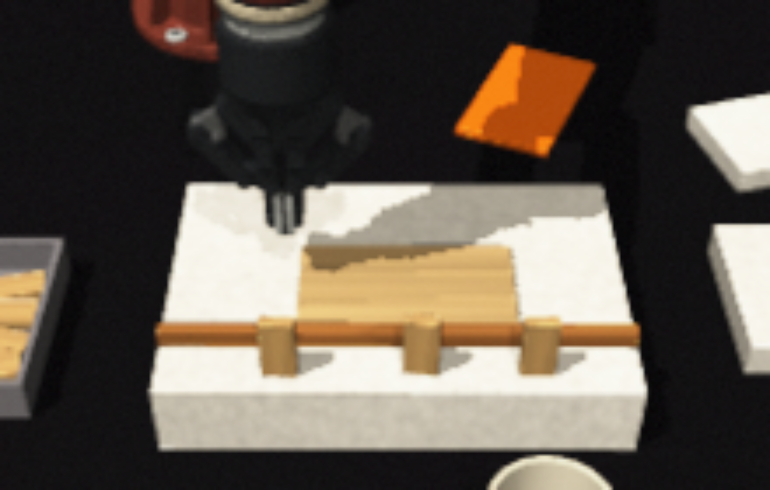

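The plate now lies against the rail, with its ends at crop x ≈ 300 and 518, and all the blocks are standing.

>>> apply_moves(motion=[[[0.9,3.1,0,0,0,0.3],[0.9,3.1,0,0,0,0.3],[0.9,3.1,2.5,0,0,0.3],[0.9,3.1,4.5,0,0,0.3],[0.9,3.1,5.1,0,0,0.3]]])

```text
time: 9.55
eef_pos: [0.5056, -0.0511, 0.0204]
tool_rot: [-0.0, 0.993, -0.122, -0.002]
ft_force: [-1.4, -0.1, 17.0]
gripper_width: 0.0002
gripper_force: 10.7
```

>>> apply_moves(motion=[[[0,0,0,0,0,0],[0,-0.5,0,0,0,0],[0,-1.0,0,0,0,0],[0,-1.5,0,0,0,0],[0,-2.0,0,0,0,0]]])

```text
time: 10.05
eef_pos: [0.5133, -0.0325, 0.0232]
tool_rot: [-0.0, 0.993, -0.121, 0.001]
ft_force: [-0.1, -0.4, 0.2]
gripper_width: -0.0003
gripper_force: 0.0
```

```bash
python3 -c "
from h import *
plan([12,-50,23.8]);pl()"
```

```text
t 10.05 own [ 10.1 -84.2  23.2] shift [ 0.18 -3.42 -0.06] turn [-0.01 -0.06 -0.22] F [-0.1 -0.4  0.2] w -0.0002576798300375056
plate own [[39.7, 48.2], [-25.0, -72.7], [105.8, -72.7], [104.4, 168.9], [-26.3, 168.9]] ((241.44256591796875, 130.7552947998047), 76.54107666015625)
```

>>> apply_moves(motion=[[[0.1,-0.6,-0.1,0,0,-0.2],[0.1,-1.2,-0.1,0,0,-0.2],[0.1,-1.9,-0.1,0,0,-0.2],[0.1,-2.6,-0.1,0,0,-0.2],[0.1,-3.3,-0.1,0,0,-0.2]]])

```text
time: 10.6
eef_pos: [0.5219, -0.0008, 0.0237]
tool_rot: [0.0, 0.993, -0.12, -0.0]
ft_force: [-0.3, -1.3, 0.8]
gripper_width: 0.0
gripper_force: 0.3
```

>>> apply_moves(motion=[[[0,-0.7,0,0,0,0],[0,-1.4,0,0,0,0],[0,-2.1,0,0,0,0],[0,-2.7,0,0,0,0],[0,-3.2,0,0,0,0]]])

```text
time: 11.1
eef_pos: [0.5295, 0.0303, 0.0237]
tool_rot: [0.0, 0.993, -0.12, 0.0]
ft_force: [-0.1, -0.1, -0.1]
gripper_width: -0.0
gripper_force: 0.3
```

```bash
python3 -c "
from h import *
plan([12,20,23.8]);pl()
im=get_image('scene');cv2.imwrite('pics/s6.png',cv2.resize(im[120:260,150:370,::-1],None,fx=3.5,fy=3.5))"
```

```text
t 11.1 own [ 10.9 -19.4  23.7] shift [ 0.11 -3.94 -0.01] turn [-0.   -0.   -0.03] F [-0.1 -0.1 -0.1] w -2.2615822817330874e-05
plate own [[59.6, 52.3], [-46.4, 133.1], [49.9, -80.1], [164.9, -28.4], [69.6, 185.1]] ((126.77775573730469, 233.84690856933594), 10.415489196777344)
```

View pics/s6.png

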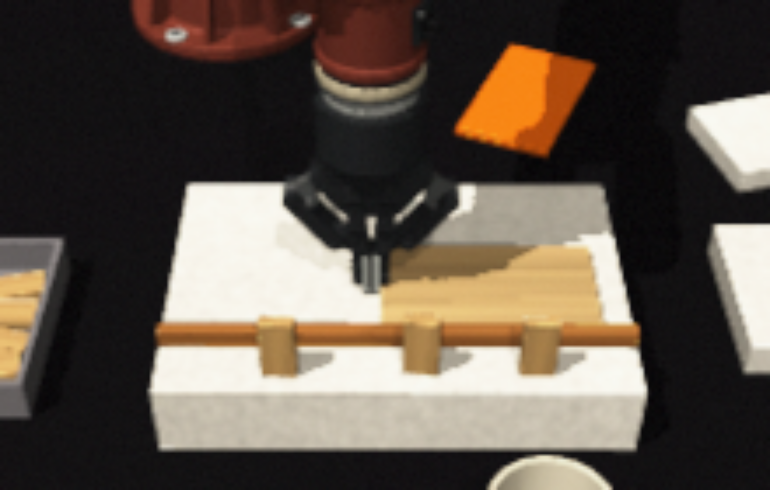

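The plate has slid along the rail, with its ends at crop (383,290) and (600,290), and the blocks still stand. I'll work out how far is left.

```bash
cat >> h.py <<'E'
def ends():
    im=get_image('scene');cm=camera_model('scene');_,p=masks(im);res=[]
    for x in(-22,-15,-5,5,15,25,35,45):
        ys=np.arange(-160,260,.5)
        pr=np.array([proj(cm,O+RS.apply([x/1000,y/1000,.068])) for y in ys]).astype(np.float32)
        m=cv2.remap(p.astype(np.float32),pr[:,0].copy(),pr[:,1].copy(),cv2.INTER_LINEAR)[:,0]
        k=ys[m>.5]; res.append((x,k.min(),k.max()) if len(k) else (x,))
    print('ends',[tuple(float(v) for v in r) for r in res])
    fr=[]
    for y in range(-40,180,20):
        xs=np.arange(-70,20,.5);pr=np.array([proj(cm,O+RS.apply([x/1000,y/1000,.068])) for x in xs]).astype(np.float32)
        m=cv2.remap(p.astype(np.float32),pr[:,0].copy(),pr[:,1].copy(),cv2.INTER_LINEAR)[:,0];k=xs[m>.5]
        if len(k): fr.append((y,float(k.min())))
    print('front',fr)
E
python3 -c "
from h import *
plan([12,20,23.8]);ends()"
```

```text
t 11.2 own [ 10.8 -19.2  23.7] shift [ 0.12 -3.92 -0.01] turn [-0.02 -0.   -0.  ] F [-0.7 -1.1 -0.5] w 0.00010710610752635342
ends [(-22.0, 25.5, 145.0), (-15.0, 18.0, 146.5), (-5.0, 82.5, 146.0), (5.0, 2.0, 146.5), (15.0, -2.0, 146.5), (25.0, -14.5, 146.5), (35.0, -11.5, 147.5), (45.0, -11.5, 146.5)]
front [(0, 12.0), (20, -17.5), (40, -27.5), (60, -27.5), (80, -27.5), (100, -27.5), (120, -28.0), (140, -28.0)]
```

>>> apply_moves(motion=[[[0,-0.6,0,0,0,0],[0,-1.3,0,0,0,0],[0,-2.0,0,0,0,0],[0,-2.6,0,0,0,0],[0,-3.2,0,0,0,0]]])

```text
time: 11.75
eef_pos: [0.5371, 0.0615, 0.0237]
tool_rot: [-0.0, 0.993, -0.12, -0.0]
ft_force: [0.3, 0.0, -0.8]
gripper_width: 0.0001
gripper_force: 0.1
```

>>> apply_moves(motion=[[[0,-0.6,0,0,0,0],[0,-1.2,0,0,0,0],[0,-1.8,0,0,0,0],[0,-2.3,0,0,0,0],[0,-2.6,0,0,0,0]]])

```text
time: 12.25
eef_pos: [0.5432, 0.0866, 0.0237]
tool_rot: [0.0, 0.993, -0.12, -0.0]
ft_force: [-0.7, -1.1, 0.3]
gripper_width: -0.0004
gripper_force: 0.3
```

```bash
python3 -c "
from h import *
plan([12,44,23.8]);ends()
w=camera_model('wrist');im=get_image('wrist');cv2.imwrite('pics/w3.png',cv2.resize(im[:,:,::-1],(800,600)))"
```

```text
t 12.25 own [10.9 38.5 23.7] shift [ 0.11 -0.55 -0.01] turn [ 0.    0.01 -0.02] F [-0.7 -1.1  0.3] w -0.0004423064511180108
ends [(-22.0, 81.5, 203.5), (-15.0, 76.0, 204.5), (-5.0, 140.5, 203.0), (5.0, 118.5, 204.0), (15.0, 54.5, 204.0), (25.0, 42.0, 203.5), (35.0, 44.0, 204.0), (45.0, 43.5, 204.5)]
front [(60, 12.0), (80, -20.0), (100, -27.5), (120, -28.0), (140, -28.0), (160, -28.0)]
```

View pics/w3.png

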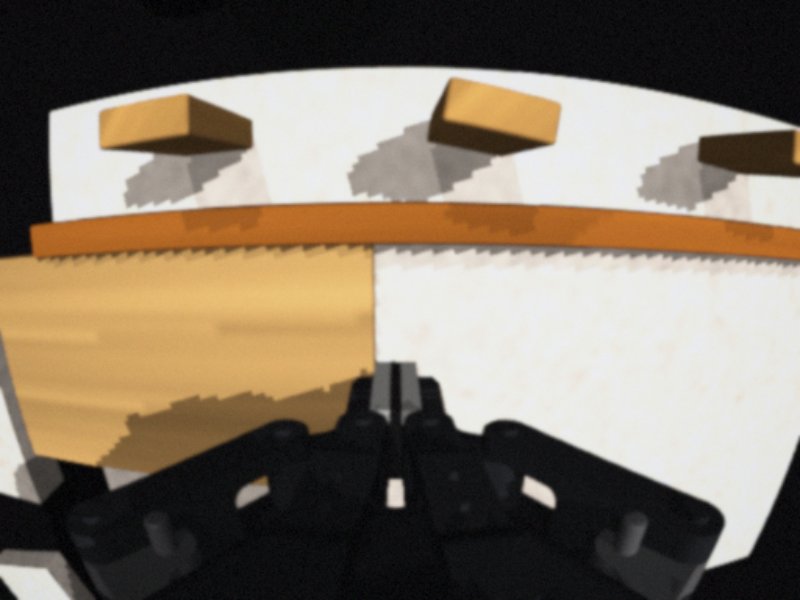

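The wrist view shows the plate hard against the rail with its trailing end at x ≈ 374. The step's +y back corner is at (50,112), and the blocks are standing. I'll check the trailing end against that corner.

```bash
python3 -c "
from h import *
w=camera_model('wrist')
for p,z in [((374,255),.068),((374,300),.068),((374,350),.068),((50,112),.06),((52,218),.06)]: print(p,wown(w,p[0]/1.5625,p[1]/1.5625,z).round(1))
cm=camera_model('scene');im=get_image('scene');wh,_=masks(im)
for x in(80,95,110):
  ys=np.arange(100,240,.5);pr=np.array([proj(cm,O+RS.apply([x/1000,y/1000,.06])) for y in ys]).astype(np.float32)
  m=cv2.remap(wh.astype(np.float32),pr[:,0].copy(),pr[:,1].copy(),cv2.INTER_LINEAR)[:,0];k=ys[m>.5];print(x,k[k<185].max())
"
```

```text
(374, 255) [55.5 45.8 68. ]
(374, 300) [41.6 45.9 68. ]
(374, 350) [25.2 46.2 68. ]
(50, 112) [113.9 170.5  60. ]
(52, 218) [ 72.6 171.   60. ]
80 170.0
95 170.0
110 170.0
```

>>> apply_moves(motion=[[[0,-0.2,0,0,0,0],[0,-0.4,0,0,0,0],[0,-0.5,0,0,0,0],[0,-0.5,0,0,0,0]]])

```text
time: 12.8
eef_pos: [0.5444, 0.0911, 0.0237]
tool_rot: [-0.0, 0.993, -0.12, 0.0]
ft_force: [0.2, 0.8, -0.0]
gripper_width: -0.0001
gripper_force: 0.0
```

>>> apply_moves(motion=[[[0,0.6,0,0,0,0],[0,1.2,0,0,0,0],[0,1.2,-3,0,0,0],[0,1.2,-6,0,0,0],[-4,1.2,-8,0,0,0]]])

```text
time: 13.3
eef_pos: [0.5081, 0.0875, 0.1073]
tool_rot: [-0.0, 0.993, -0.121, 0.004]
ft_force: [0.4, 0.4, 1.0]
gripper_width: 0.0002
gripper_force: 0.0
```

>>> apply_moves(motion=[[[-5,3,-2,0,0,0],[-9,6,-4,0,0,0],[-9,10,-4,0,0,0],[-9,14,-4,0,0,0],[-9,14,-4,0,0,0]]])

```text
time: 13.8
eef_pos: [0.3809, -0.0295, 0.1442]
tool_rot: [0.001, 0.992, -0.123, 0.001]
ft_force: [0.1, 0.9, 0.9]
gripper_width: -0.0
gripper_force: 0.0
```

```bash
python3 -c "
from h import *
plan([12,44,23.8]);ends()
im=get_image('scene');a=cv2.resize(im[130:270,180:420,::-1],None,fx=3.3,fy=3.3);cv2.imwrite('pics/s7.png',a)"
```

```text
t 13.8 own [-119.3 -112.8  144.2] shift [ 12.99 -15.79  12.04] turn [ 0.12 -0.12 -0.4 ] F [0.1 0.9 0.9] w -2.1363345310124196e-05
ends [(-22.0, 49.5, 208.5), (-15.0, 49.0, 207.5), (-5.0, 48.5, 208.5), (5.0, 48.0, 209.0), (15.0, 47.5, 209.0), (25.0, 50.0, 208.0), (35.0, 49.5, 209.0), (45.0, 49.0, 209.0)]
front [(60, -27.5), (80, -27.5), (100, -27.5), (120, -28.0), (140, -28.0), (160, -28.0)]
```

View pics/s7.png

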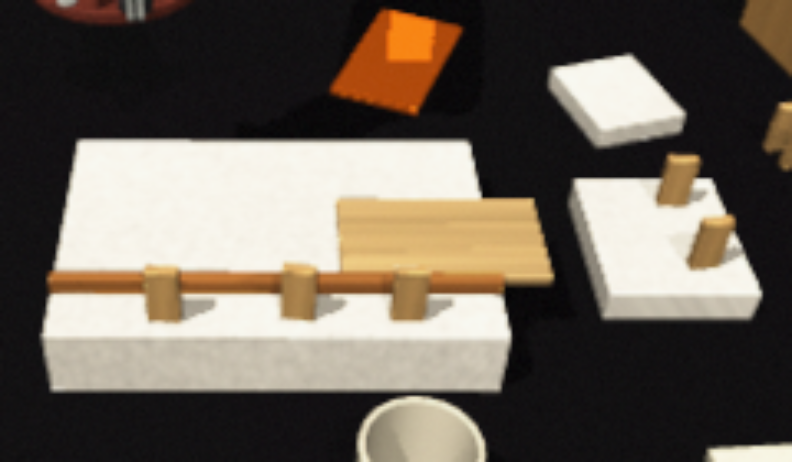

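The plate is parallel to the rail with no visible gap. It sticks out about 39 mm, its end at crop (545,280). All the blocks and the mug stand, and the arm is clear, so I'm handing in.

```bash
python3 -c "
from bench import *
print(close_job())"
```

```text
the job is handed in; nothing more can be done
None
```

The plate was pushed flush along the back rail, sticks out about 39 mm towards the low step, stayed flat throughout, and the job is handed in; the standing blocks and mug were seen undisturbed, and the tape roll was never approached.

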